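# Load the parts dryer and hold its run lever

## Robot

A 6-joint arm with a two-finger parallel gripper is mounted at the origin on the work surface. World frame = base frame: x ahead of the robot, y to its left, z up, the work surface at z = 0. Lengths are in m, angles in rad, forces in N, time in s.
With the tool pointing down it reaches from about 0.3 to 0.875 m from the base axis. Payload 6.4 kg.
Tool frame: the origin (TCP) lies midway between the tips of the shut fingers; the grasp point (between the pads) lies 19 mm behind it; z points along the fingers, y is the line along which they close (so a half turn about z gives the same grasp; the last joint's range is limited). The gripper opens to 85 mm and grips with 20 to 120 N. Pads are 22 mm wide; open, the fingers measure 114 mm over their backs; the gripper's body (76 mm by 85 mm) begins 54 mm behind the grasp point. The pads swing forward as they close: fully open they stand 13 mm farther back than shut.
Start: joints at [-0.206, 0.181, 1.607, -0, 1.354, -0.206], TCP at [0.575, 0, 0.231] pointing down, gripper open.
Joint ranges: [-2.99, 2.99], [-0.89, 2.07], [0.3, 2.58], [-1.14, 4.28], [0, 2.63], [-3.12, 3.12]. Speed limits (rad/s): [2.57, 2.57, 3.01, 3.14, 3.14, 3.14].

## Interface

Orientations are given as a unit quaternion [w, x, y, z].
In Python, from bench import ctrl gives the robot as it stands.
- The arm moves only by the tool drive_tool, never from a script. Its argument "plan" is a list that holds one entry, the list of rows, each a list of 4 numbers: the shift along the tool's x, y, z scaled (see below), then the turn about the tool's z scaled (see below). In form: [[[x, y, z, roll], ...]]. A call has 1 to 12 rows; each row is the pose to reach, as a shift and turn from the pose commanded when the call began, along the tool's axes at that moment, turning the shorter way round; what a row does not reach only later rows make up. The controller multiplies each number of a shift by 400 mm and each number of a turn by 180 degrees. A row lasts 1/12 s, in which the tool goes at most 41.7 mm and 7.16 degrees, less where a joint would pass 70% of its speed; a pose out of reach is approached as far as the arm can. A call with a number of a shift or a turn outside -1 to 1 is refused whole. A call with a gripper value outside its range is refused whole. "jaw" is the closure, from 0 (fully open) to 1 (shut), set as the call begins (left out, the last holds). The fingers move at their own pace and stop on an object; the grip force is fixed at half the most. Time passes only in rows, so rows that repeat a pose let the fingers close. It gives the time, the measured TCP pose, the force, the opening and the grip force at its end, in the units of the state.
- ctrl.get_obs(): the state, without advancing time (a new reading comes with each control period).
- ctrl.camera(name): name is "scene" or "side" or "wrist"; returns (picture, depth): 480x640x3 uint8, red, green, blue; 480x640 float32, m along the optical axis (not along the pixel's ray), 0 where there is no reading.
- ctrl.camera_info(name): a dict with "camera_matrix" (3x3 intrinsics, pixels), "D" ([k1, k2, p1, p2, k3] as OpenCV has them; the pictures are not rectified), "R" (3x3) and "t" (3): a world point X has camera coordinates R X + t; the wrist camera has in their place "T_tool_cam" (4x4, takes a point from camera to tool coordinates, whose origin is the TCP and whose axes are the flange's). Camera axes: x right, y down, z forward; pixel columns grow to the right and rows downward; lengths in m; the calibration is good to about 2 mm. A picture is of the moment at which its call begins: read the wrist's pose just before it. camera_info takes no time and is no camera call.
- ctrl.hand_in(): hands the job in; it is judged then, once.
The state is a dict: "time_s": time; "q": joint angles; "dq": joint speeds; "joint_efforts": joint torques, N m; "eef_pos": TCP position; "eef_rot": TCP orientation; "wrist_force": force on the tool from outside, world axes, zero at the start; "torque": the same for the moment, N m; "opening": opening from 0.0 (shut) to 1.0 (fully open); "grasp_force": force on a finger pad.
Only numpy, scipy, OpenCV 4.12 (cv2) and the standard library are available. Lean on these libraries where they do the work, as an engineer would, in place of code of your own. Each camera call takes 0.05 s, during which the arm holds its last target. There are 200 camera calls.

## Task

Use the crank handle to tip the steel wash pot over so that all four brass knobs drop into the dryer's tray, then stand the pot upright again. After that, flip the safety catch over, away from the lever it blocks, then pull the hold-to-run lever all the way towards the front of its box and finish while still holding it there with the gripper, as it springs back if let go. Leave the eyepiece, the screwdriver and the jar where they are.

Things in the scene. Friction and masses are not known exactly. Their poses are not given: they have to be found in the camera images.
- dryer: Parts dryer, fixed: white base 150 x 200 x 30 mm (y -65 to 135 mm), on it an open steel tray, inside x -51 to 51, y -46 to 116 mm, floor 34, rim 75 mm above the table. Grey posts at x = -62 and 62 mm, 170 mm high, carry the pot. Origin: on the table under the pot's middle. x along the pot's hinge axis (front, with crank handle, is -x), z up. Turned up to 0.3 rad; stands left or right.
- pot (a joint): Tilt (rad) of the round steel pot, 86 mm across at the mouth, 70 at the base, 75 high, 120 to 195 mm above the table when upright. 0 upright, mouth up; grows as it tips to the dryer's +y; stop at 2.45, mouth well down. Only tipped nearly to the stop does it surely empty. Stiff hinge (about 2.5 N at the handle), stays where it is left.
- pot_pivot (a point): Point on the pot's hinge axis, straight above the dryer's origin, 155 mm above the table (fixed, axes as the dryer's). The axis runs along the dryer's x; tipping is a turn about -x.
- pot_handle (a point): Middle of the crank handle: black bar 14 mm across, 62 long, parallel to the hinge axis (dryer x -138 to -76 mm, this point -110), 60 mm from the axis. At tilt 0 it is 70 degrees from straight up on the dryer's -y side (56 mm to -y, 21 above the axis), at 2.45 70 degrees on the +y side: it goes over the top, and can be pinched from above all the way, turning between the pads.
- knob1: Brass knob, a stepped round solid: 21 mm across and 10 mm high, then 14 mm across up to 18 mm, 25 g. Origin: centre of its wide end face, z along its axis. It starts on the floor of the pot, with three more like it.
- knob2: Brass knob, a stepped round solid: 21 mm across and 10 mm high, then 14 mm across up to 18 mm, 25 g. Origin: centre of its wide end face, z along its axis. It starts on the floor of the pot, with three more like it.
- knob3: Brass knob, a stepped round solid: 21 mm across and 10 mm high, then 14 mm across up to 18 mm, 25 g. Origin: centre of its wide end face, z along its axis. It starts on the floor of the pot, with three more like it.
- knob4: Brass knob, a stepped round solid: 21 mm across and 10 mm high, then 14 mm across up to 18 mm, 25 g. Origin: centre of its wide end face, z along its axis. It starts on the floor of the pot, with three more like it.
- lever_box: Control box of the dryer, fixed: grey, 120 x 130 mm (x, y), 70 mm high. Origin: centre of its underside, on the table; the front is -x, z up. A lever stands on its middle and a catch lies across in front of the lever. May be turned up to 0.3 rad, and stand left or right.
- lever (a joint): Lever angle, rad: 0 at rest (leaning 30 degrees back to the box's +x), grows as its handle is pulled over to -x, stop at 1.0 (27 degrees to -x). A spring returns it to 0: about 2.5 N at the handle at the start, 8 N at the stop. With the catch closed it moves only about 0.3 rad.
- lever_pivot (a point): Point on the lever's hinge axis, 60 mm above the table on the box's origin axis (fixed, axes as the box's). The hinge axis runs along the box's y; pulling is a turn about -y.
- lever_grip (a point): Middle of the lever's handle: black round crossbar 14 mm across, 70 mm long along the box's y, 120 mm from the hinge axis, on a flat steel stem (16 mm wide in y, 8 thick) that ends in its middle. At rest at x = 60 mm, 164 mm above the table; at the stop at x = -54 mm, 167 mm. Turns with the lever.
- catch (a joint): Safety catch angle, rad: 0 closed (arm 15 degrees above level, pointing to the box's -y, across the front of the lever stem), starts at 0 to 0.2; grows as its free end swings up and over towards the box's +y; stop at 2.0 (40 degrees beyond straight up, clear of the lever). Light friction (about 1 N at the tab); open it stays open.
- catch_pivot (a point): Point on the catch's hinge axis: x = 10, y = 32, z = 95 mm in the box's frame (fixed, axes as the box's). The axis runs along the box's x; opening is a turn about -x.
- catch_tab (a point): Grip point on the catch's tab: round steel rod 10 mm across, parallel to the box's x, 65 mm from the catch's hinge axis, sticking out 52 mm to the front (-x) from the end of the catch's flat arm. The point is 37 mm in front of the arm's middle plane, 19 mm from the rod's free end. Closed it is 112 mm above the table, 42 above the box. Turns with the catch.
- eyepiece: Bystander: black eyepiece standing upright, 42 mm across, 60 mm high. Origin: centre of its foot.
- screwdriver: Bystander: screwdriver lying on the table, 170 mm long, along its x. Origin on its underside, near its middle.
- jar: Bystander: small closed jar, 52 mm across, 65 mm high. Origin: centre of its foot.

How it is judged:
On the way, in this order (a step that is already met when the one before it is completed fails the run):
1. all four brass knobs lie in the dryer's tray (x of knob1 in the frame of dryer between -0.052 and 0.052 m and y of knob1 in the frame of dryer between -0.047 and 0.117 m and z of knob1 in the frame of dryer between 0.02 and 0.075 m and x of knob2 in the frame of dryer between -0.052 and 0.052 m and y of knob2 in the frame of dryer between -0.047 and 0.117 m and z of knob2 in the frame of dryer between 0.02 and 0.075 m and x of knob3 in the frame of dryer between -0.052 and 0.052 m and y of knob3 in the frame of dryer between -0.047 and 0.117 m and z of knob3 in the frame of dryer between 0.02 and 0.075 m and x of knob4 in the frame of dryer between -0.052 and 0.052 m and y of knob4 in the frame of dryer between -0.047 and 0.117 m and z of knob4 in the frame of dryer between 0.02 and 0.075 m), for 0.2 s.
2. the pot stands upright again (value of joint pot below 0.15 rad), for 0.2 s.
3. the catch is flipped over (value of joint catch above 1.6 rad), for 0.2 s.
4. the lever is pulled to the front and held (value of joint lever above 0.85 rad and contact force between lever and the fingers above 1.5 N), for 0.3 s.
At the end, for the whole second after the job is handed in: The lever is at 0.85 rad or more and the fingers press on it with over 1.5 N; the catch is at 1.6 rad or more; the pot is within 0.15 rad of upright; all four knobs are in the tray (below its rim, within its walls) (all of step 1 and all of step 4 and value of joint pot below 0.15 rad and value of joint catch above 1.6 rad); the arm keeps its last pose, push and grip.
It fails at once if the eyepiece is moved more than 30 mm (distance of eyepiece from where it was at the start of the episode above 0.03 m).
It fails at once if the screwdriver is moved more than 30 mm (distance of screwdriver from where it was at the start of the episode above 0.03 m).
It fails at once if the jar is moved more than 30 mm (distance of jar from where it was at the start of the episode above 0.03 m).
It fails at once if the lever is pulled while the catch still blocks it (value of joint lever above 0.4 rad and value of joint catch below 1 rad).
It also fails if it takes over 72 s, if anything falls off the work surface, if the arm or the gripper's body presses on something with over 40 N, if the wrist force passes 120 N, or if a joint passes its speed limit or range.

## Working session

There is one attempt and no reset: what is moved stays moved. The work goes in short steps, Python scripts to look and compute and a tool call to move; the robot and the scene stay as the last step left them, time stands still between calls to the robot, and variables do not carry over. Pictures are saved under pics/ and viewed, at most 10 in all, crops included, and the job is handed in when it is done.

Besides the shell and the picture viewer there is one more tool, called after "Call:" as name(argument=value, ...), one argument or row to a line, values as JSON. drive_tool: Moves the arm, as the interface text tells. Its arguments: {"type":"object","properties":{"plan":{"type":"array"},"jaw":{"type":"number"}},"required":["plan"]}

```bash
mkdir -p pics; ls; cat > h.py <<'E'
import numpy as np, cv2
from bench import ctrl
from scipy.spatial.transform import Rotation as Ro
def grab(n,save=None):
    o=ctrl.get_obs(); p,d=ctrl.camera(n)
    if save: cv2.imwrite('pics/'+save,p[:,:,::-1]); np.savez('pics/'+save+'.npz',p=p,d=d,pos=o['eef_pos'],rot=o['eef_rot'])
    return o,p,d
def extr(n,pos=None,rot=None):
    i=ctrl.camera_info(n); K=np.array(i['camera_matrix']);D=np.array(i['D'],float)
    if 'R' in i: return K,D,np.array(i['R']),np.array(i['t']).ravel()
    T=np.eye(4); T[:3,:3]=Ro.from_quat(np.roll(rot,-1)).as_matrix(); T[:3,3]=pos
    M=np.linalg.inv(T@np.array(i['T_tool_cam'])); return K,D,M[:3,:3],M[:3,3]
def cloud(n,d,pos=None,rot=None):
    K,D,R,t=extr(n,pos,rot)
    v,u=np.mgrid[:480,:640]; uv=np.stack([u,v],-1).reshape(-1,1,2).astype(float)
    xy=cv2.undistortPoints(uv,K,D).reshape(480,640,2)
    c=np.dstack([xy,np.ones((480,640))])*d[...,None]
    X=(c-t)@R; X[d==0]=np.nan; return X
def proj(n,P,pos=None,rot=None):
    K,D,R,t=extr(n,pos,rot)
    return cv2.projectPoints(np.atleast_2d(P).astype(float),cv2.Rodrigues(R)[0],t,K,D)[0].reshape(-1,2)
E
python3 - <<'E'
from h import *
for n in ['scene','side']:
    grab(n,n+'.png'); K,D,R,t=extr(n); print(n,K[0,0],-R.T@t,R[2])
print(ctrl.get_obs())
E
```

```text
pics
scene 433.6831932554132 [ 1.09907711 -0.12239483  0.84296729] [-0.60807563  0.08956939 -0.78881009]
side 452.35261694803086 [0.49787502 0.56353272 0.7843304 ] [ 0.08789997 -0.65591407 -0.74970016]
{'time_s': 0.1, 'q': array([-2.06335787e-01,  1.81461318e-01,  1.60785210e+00, -1.00835755e-05,
        1.35381492e+00, -2.06285265e-01]), 'dq': array([ 3.09208144e-04, -5.75868245e-05, -2.70071630e-03,  5.39869003e-04,
        9.75950639e-04, -5.52288391e-04]), 'joint_efforts': array([-2.02498759e-04, -4.45872438e+01, -3.52238703e+01, -4.27332343e-04,
        4.16999465e-03,  3.20961749e-05]), 'eef_pos': array([5.74527012e-01, 9.27226574e-05, 2.30504322e-01]), 'eef_rot': array([-6.39958612e-04,  7.07123665e-01,  7.07089480e-01, -4.24328354e-04]), 'wrist_force': array([-0.12172874, -0.32672782,  0.14058148]), 'torque': array([-0.0435735 ,  0.0139814 , -0.01818491]), 'grasp_force': 0.0, 'opening': 1.0016794156892408}
```

View pics/scene.png

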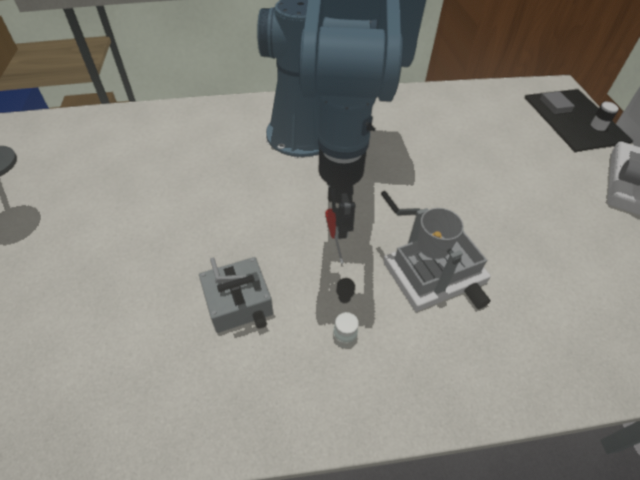

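View pics/side.png

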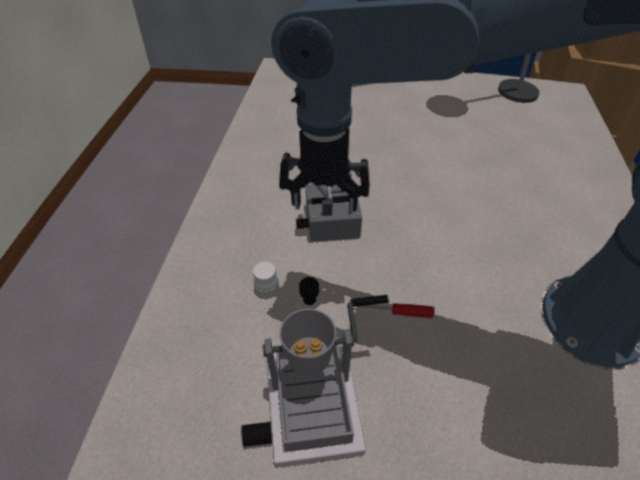

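```bash
cat > m.py <<'E'
from h import *
S={n:np.load(f'pics/{n}.png.npz') for n in ['scene','side']}
C={n:cloud(n,S[n]['d']) for n in S}
for n in S:
    X=C[n]; P=S[n]['p'].astype(int)
    f=np.isfinite(X[...,0])
    tab=X[f&(abs(X[...,2])<.02)&(X[...,0]>.3)&(X[...,0]<.9)&(abs(X[...,1])<.4)]
    print(n,'table z',np.median(tab[:,2]))
    def show(name,m):
        Q=X[m&f]
        if len(Q)<8: print(name,len(Q));return
        r=cv2.minAreaRect(Q[:,:2].astype(np.float32)*1000)
        print(name,len(Q),'med',np.round(np.median(Q,0),4),'rect',np.round(r[0],1),np.round(r[1],1),round(r[2],1), np.round(np.ptp(Q[:,2]),3))
    x,y,z=X[...,0],X[...,1],X[...,2]
    L=(y>.08)&(y<.4)&(x>.4)&(x<.85); B=(y<-.08)&(y>-.4)&(x>.4)&(x<.9)
    show('base',L&(z>.024)&(z<.036)&(P.min(2)>140))
    show('rim',L&(z>.188)&(z<.202))
    show('boxtop',B&(z>.064)&(z<.076))
    show('lever',B&(z>.14)&(z<.19))
    show('mid',B&(z>.1)&(z<.14))
    dark=P.max(2)<45
    show('handle dark',(y>0.05)&(y<.3)&(x>.35)&(x<.6)&(z>.15)&(z<.2)&dark)
    for (u,v) in ([(390,202),(440,235),(345,290),(346,328),(330,222),(237,292)] if n=='scene' else [(370,300),(309,290),(264,275),(412,310),(335,215)]): print((u,v),np.round(X[v,u],3))
E
python3 m.py
python3 - <<'E'
import cv2,numpy as np
a=cv2.imread('pics/scene.png');b=cv2.imread('pics/side.png')
c=np.hstack([cv2.resize(a[240:340,185:285],(400,400),interpolation=3),cv2.resize(a[180:280,370:470],(400,400),interpolation=3)])
cv2.imwrite('pics/c1.png',c)
E
```

```text
scene table z -0.0009229227426679703
base 829 med [0.6128 0.1968 0.0292] rect [561.  251.1] [148.3 200.8] 15.0 0.01
rim 302 med [0.5679 0.2176 0.1926] rect [570.5 216.2] [85.8 85.7] 89.4 0.009
boxtop 2330 med [ 0.6007 -0.2135  0.0687] rect [ 583.6 -213.1] [122.7 130.5] 13.7 0.012
lever 285 med [ 0.6447 -0.1987  0.1675] rect [ 642.1 -198.5] [14.9 69.6] 13.8 0.015
mid 310 med [ 0.592  -0.2273  0.1174] rect [ 589.1 -211.9] [108.3  52.6] 68.1 0.028
handle dark 0
(390, 202) [0.488 0.132 0.18 ]
(440, 235) [0.557 0.231 0.139]
(345, 290) [0.619 0.02  0.061]
(346, 328) [0.708 0.006 0.062]
(330, 222) [0.393 0.026 0.023]
(237, 292) [ 0.6   -0.207  0.067]
side table z -3.5335021571843114e-05
base 1663 med [0.5315 0.3185 0.0298] rect [559.2 253.4] [147.7 192.9] 15.3 0.009
rim 494 med [0.5688 0.2085 0.1937] rect [569.1 217.3] [85.3 85.4] 78.9 0.01
boxtop 1311 med [ 0.5822 -0.1886  0.0702] rect [ 581.6 -211.4] [120.1 132.7] 13.5 0.012
lever 0
mid 169 med [ 0.5906 -0.1883  0.1064] rect [ 586.3 -209. ] [106.   50.8] 68.5 0.028
handle dark 275 med [0.4829 0.1382 0.1805] rect [497.6 156.6] [99.7 39.3] 50.3 0.028
(370, 300) [0.48  0.138 0.181]
(309, 290) [0.598 0.042 0.057]
(264, 275) [0.693 0.024 0.065]
(412, 310) [0.389 0.038 0.02 ]
(335, 215) [ 0.571 -0.163  0.068]
```

View pics/c1.png

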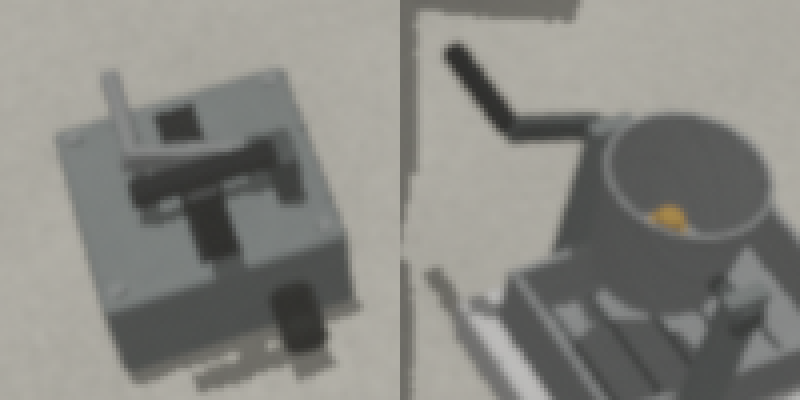

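```bash
cat > loc.py <<'E'
from h import *
def fr(x,y,a): return np.array([x,y,0]),Ro.from_euler('z',a,degrees=True).as_matrix()
DRY=fr(.5697,.2168,15.3); BOX=fr(.5826,-.2123,13.5)
def loc(F,X): return (X-F[0])@F[1]
def wor(F,P): return F[1]@np.array(P,float)+F[0]
E
python3 - <<'E'
from loc import *
for n in ['scene','side']:
    s=np.load(f'pics/{n}.png.npz'); X=cloud(n,s['d'])
    d=loc(DRY,X); b=loc(BOX,X)
    def st(nm,q,lo,hi):
        m=((q>lo)&(q<hi)).all(-1); Q=q[m]*1000
        print(n,nm,len(Q)); 
        if len(Q)>5: print('  med',np.round(np.median(Q,0),1),'p2',np.round(np.percentile(Q,2,axis=0),1),'p98',np.round(np.percentile(Q,98,axis=0),1))
    st('handle',d,[-.14,-.085,.16],[-.085,-.03,.2])
    st('tab',b,[-.06,-.07,.09],[-.0,0.02,.135])
    st('lever',b,[.03,-.06,.15],[.09,.06,.19])
    # front face of box / base
    st('boxtop',b,[-.08,-.09,.066],[.08,.09,.074])
    st('base',d,[-.1,-.1,.026],[.1,.2,.033])
    st('postL',d,[-.08,-.03,.16],[-.05,.03,.18])
print('handle',wor(DRY,[-.11,-.0564,.1755]),'tab',wor(BOX,[-.027,-.031,.112]),'lever',wor(BOX,[.06,0,.164]))
E
```

```text
scene handle 132
  med [-110.7  -59.5  179.8] p2 [-135.6  -63.4  171.4] p98 [-85.9 -51.1 183.4]
scene tab 87
  med [-21.1 -29.  123. ] p2 [-43.2 -33.5 119.2] p98 [ -0.9 -24.1 125.9]
scene lever 285
  med [ 64.6  -0.9 167.5] p2 [ 55.4 -34.  159.6] p98 [ 68.3  32.9 171. ]
scene boxtop 2203
  med [16.8 -3.6 68.8] p2 [-54.6 -63.3  66.3] p98 [59.  61.5 71.8]
scene base 1615
  med [32.4  5.3 30.3] p2 [-65.4 -63.9  26.6] p98 [ 87.8 125.5  32.9]
scene postL 108
  med [-66.6 -11.1 167.2] p2 [-77.6 -29.1 160.2] p98 [-56.5   8.6 171.6]
side handle 276
  med [-111.   -52.3  180.5] p2 [-136.8  -60.7  172.2] p98 [-85.8 -48.7 183.6]
side tab 6
  med [-44.9 -25.5 123.7] p2 [-45.2 -27.5 120.1] p98 [-42.6 -23.7 127.5]
side lever 0
side boxtop 1253
  med [ 4.1 20.6 70.2] p2 [-57.  -52.4  66.7] p98 [57.7 65.  73.1]
side base 3440
  med [ 8.7 80.1 30.4] p2 [-73.  -40.3  26.8] p98 [ 87.  135.1  32.9]
side postL 257
  med [-69.4  -3.7 168.3] p2 [-77.7 -28.2 160.5] p98 [-57.2  14.1 173.1]
handle [0.47848112 0.13337293 0.1755    ] tab [ 0.56358282 -0.24874649  0.112     ] lever [ 0.6409422  -0.19829328  0.164     ]
```

Call:
drive_tool(
  plan=[
    [[0.333, -0.24, -0.025, 0.415], [0.333, -0.24, -0.025, 0.415], [0.333, -0.24, -0.025, 0.415], [0.333, -0.24, -0.025, 0.415], [0.333, -0.24, -0.025, 0.415], [0.333, -0.24, -0.025, 0.415], [0.333, -0.24, -0.025, 0.415], [0.333, -0.24, -0.025, 0.415], [0.333, -0.24, -0.025, 0.415], [0.333, -0.24, -0.025, 0.415], [0.333, -0.24, -0.025, 0.415], [0.333, -0.24, -0.025, 0.415]],
  ],
  jaw=0.4,
)

```text
time_s: 1.1
eef_pos: [0.4787, 0.1332, 0.2409]
eef_rot: [-0.0, 0.991, 0.132, -0.0]
wrist_force: [0.1, 0.7, 0.3]
opening: 0.599
grasp_force: 0.0
```

Call:
drive_tool(
  plan=[
    [[0, 0, 0.04, 0], [0, 0, 0.08, 0], [0, 0, 0.12, 0], [0, 0, 0.16, 0], [0, 0, 0.19, 0], [0, 0, 0.211, 0], [0, 0, 0.211, 0], [0, 0, 0.211, 0]],
  ],
)

```text
time_s: 1.77
eef_pos: [0.4788, 0.1332, 0.1567]
eef_rot: [-0.0, 0.991, 0.134, -0.0]
wrist_force: [-0.3, -0.7, 0.5]
opening: 0.602
grasp_force: 0.0
```

Call:
drive_tool(
  plan=[
    [[0, 0, 0, 0], [0, 0, 0, 0], [0, 0, 0, 0], [0, 0, 0, 0], [0, 0, 0, 0], [0, 0, 0, 0], [0, 0, 0, 0], [0, 0, 0, 0]],
  ],
  jaw=1,
)

```text
time_s: 2.43
eef_pos: [0.4795, 0.1337, 0.1579]
eef_rot: [-0.0, 0.991, 0.133, 0.001]
wrist_force: [-2.2, 3.5, 6.3]
opening: 0.141
grasp_force: 58.6
```

```bash
python3 - <<'E'
from loc import *
o=ctrl.get_obs(); print(np.round(loc(DRY,o['eef_pos'])*1000,1),o['opening']*85,o['grasp_force'],o['wrist_force'])
# tip arc, tool axes: y=-dryer y, z=down; units of 400mm from tilt a to b
def arc(a,b,n=12):
    f=np.linspace(a,b,n+1)[1:]-np.radians(70); g=a-np.radians(70)
    for p in f: print([0,round(-60*(np.sin(p)-np.sin(g))/400,3),round(-60*(np.cos(p)-np.cos(g))/400,3),0],end=', ')
    print()
for a,b in [(0,.82),(.82,1.64),(1.64,2.46),(2.45,1.63),(1.63,.81),(.81,0)]: arc(a,b)
E
```

```text
[-109.   -56.4  157.9] 11.970345271073386 58.600589632987976 [-2.19280691  3.49529699  6.2542325 ]
[0, np.float64(-0.004), np.float64(-0.01), 0], [0, np.float64(-0.008), np.float64(-0.019), 0], [0, np.float64(-0.013), np.float64(-0.028), 0], [0, np.float64(-0.019), np.float64(-0.036), 0], [0, np.float64(-0.025), np.float64(-0.044), 0], [0, np.float64(-0.032), np.float64(-0.052), 0], [0, np.float64(-0.039), np.float64(-0.059), 0], [0, np.float64(-0.047), np.float64(-0.066), 0], [0, np.float64(-0.055), np.float64(-0.072), 0], [0, np.float64(-0.064), np.float64(-0.077), 0], [0, np.float64(-0.073), np.float64(-0.082), 0], [0, np.float64(-0.082), np.float64(-0.087), 0], 
[0, np.float64(-0.01), np.float64(-0.004), 0], [0, np.float64(-0.019), np.float64(-0.007), 0], [0, np.float64(-0.029), np.float64(-0.009), 0], [0, np.float64(-0.039), np.float64(-0.011), 0], [0, np.float64(-0.05), np.float64(-0.012), 0], [0, np.float64(-0.06), np.float64(-0.012), 0], [0, np.float64(-0.07), np.float64(-0.012), 0], [0, np.float64(-0.08), np.float64(-0.01), 0], [0, np.float64(-0.09), np.float64(-0.009), 0], 
[... 1668 characters left out ...]
4(-0.009), 0], [0, np.float64(0.1), np.float64(-0.007), 0], [0, np.float64(0.11), np.float64(-0.004), 0], [0, np.float64(0.12), np.float64(0.0), 0], 
[0, np.float64(0.009), np.float64(0.004), 0], [0, np.float64(0.018), np.float64(0.009), 0], [0, np.float64(0.026), np.float64(0.015), 0], [0, np.float64(0.034), np.float64(0.021), 0], [0, np.float64(0.042), np.float64(0.028), 0], [0, np.float64(0.049), np.float64(0.035), 0], [0, np.float64(0.056), np.float64(0.042), 0], [0, np.float64(0.062), np.float64(0.05), 0], [0, np.float64(0.068), np.float64(0.059), 0], [0, np.float64(0.073), np.float64(0.068), 0], [0, np.float64(0.077), np.float64(0.077), 0], [0, np.float64(0.081), np.float64(0.086), 0],
```

Call:
drive_tool(
  plan=[
    [[0, -0.004, -0.01, 0], [0, -0.008, -0.019, 0], [0, -0.013, -0.028, 0], [0, -0.019, -0.036, 0], [0, -0.025, -0.044, 0], [0, -0.032, -0.052, 0], [0, -0.039, -0.059, 0], [0, -0.047, -0.066, 0], [0, -0.055, -0.072, 0], [0, -0.064, -0.077, 0], [0, -0.073, -0.082, 0], [0, -0.082, -0.087, 0]],
  ],
)

```text
time_s: 3.43
eef_pos: [0.4722, 0.1598, 0.1939]
eef_rot: [0.006, 0.991, 0.133, 0.001]
wrist_force: [-2.3, -21.7, 14.0]
opening: 0.137
grasp_force: 58.4
```

Call:
drive_tool(
  plan=[
    [[0, -0.01, -0.004, 0], [0, -0.019, -0.007, 0], [0, -0.029, -0.009, 0], [0, -0.039, -0.011, 0], [0, -0.05, -0.012, 0], [0, -0.06, -0.012, 0], [0, -0.07, -0.012, 0], [0, -0.08, -0.01, 0], [0, -0.09, -0.009, 0], [0, -0.1, -0.006, 0], [0, -0.11, -0.003, 0], [0, -0.12, 0.001, 0]],
  ],
)

```text
time_s: 4.43
eef_pos: [0.4593, 0.21, 0.1942]
eef_rot: [0.002, 0.991, 0.133, 0.002]
wrist_force: [-3.0, -7.9, 16.9]
opening: 0.136
grasp_force: 65.3
```

```bash
python3 - <<'E'
from loc import *
o=ctrl.get_obs(); e=loc(DRY,o['eef_pos'])*1000;print(np.round(e,1),o['opening']*85,o['grasp_force'],o['wrist_force'],'want',60*np.sin(1.64-np.radians(70)),137.5+60*np.cos(1.64-np.radians(70)))
E
```

```text
[-108.3   22.6  194.2] 11.596674429627903 65.29017806053162 [-3.00427929 -7.87356976 16.88303503] want 24.370785867624054 192.32759155930904
```

Call:
drive_tool(
  plan=[
    [[0, -0.009, 0.004, 0], [0, -0.018, 0.01, 0], [0, -0.027, 0.015, 0], [0, -0.035, 0.022, 0], [0, -0.042, 0.028, 0], [0, -0.05, 0.036, 0], [0, -0.056, 0.043, 0], [0, -0.062, 0.052, 0], [0, -0.068, 0.06, 0], [0, -0.073, 0.069, 0], [0, -0.077, 0.079, 0], [0, -0.081, 0.088, 0]],
  ],
)

```text
time_s: 5.43
eef_pos: [0.4507, 0.2413, 0.1574]
eef_rot: [0.001, 0.991, 0.133, 0.002]
wrist_force: [2.1, -5.8, 4.1]
opening: 0.139
grasp_force: 73.2
```

Call:
drive_tool(
  plan=[
    [[0, 0, 0, 0], [0, 0, 0.004, 0], [0, 0, 0.008, 0], [0, 0, 0.008, 0], [0, 0, 0.008, 0], [0, 0, 0.008, 0], [0, 0, 0.008, 0], [0, 0, 0.008, 0]],
  ],
)

```text
time_s: 6.1
eef_pos: [0.4504, 0.2423, 0.1546]
eef_rot: [0.0, 0.991, 0.133, 0.002]
wrist_force: [-0.8, -1.0, 8.9]
opening: 0.136
grasp_force: 73.7
```

```bash
python3 - <<'E'
from loc import *
o=ctrl.get_obs(); e=loc(DRY,o['eef_pos'])*1000;print(np.round(e,1),o['wrist_force'],'tilt',np.arctan2(e[1],e[2]-136.5)+np.radians(70))
_,p,d=grab('scene','s2.png'); _,q,d=grab('side','d2.png')
cv2.imwrite('pics/c2.png',np.hstack([cv2.resize(p[170:310,370:510],(400,400),interpolation=3),cv2.resize(q[290:470,230:410],(400,400),interpolation=3)])[:,:,::-1])
E
```

```text
[-108.3   56.1  154.6] [-0.76439143 -1.01375633  8.93220947] tilt 2.4811312301170094
```

View pics/c2.png

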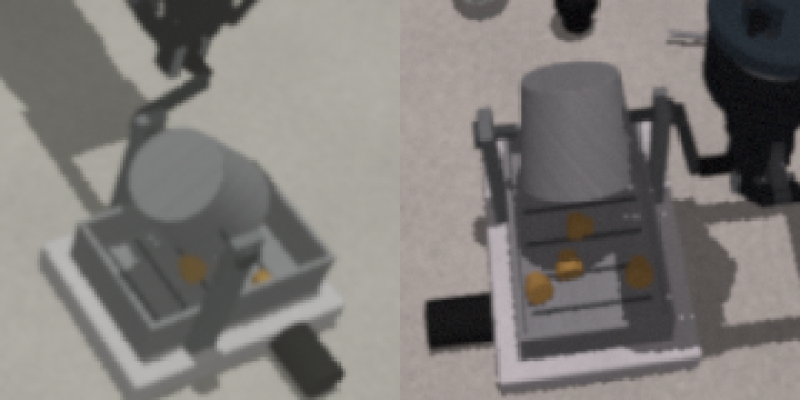

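The right-hand (side) crop shows all four knobs lying in the tray, at about (580,225), (568,265), (540,288) and (638,270), with the pot tipped to its stop. I'll turn it back.

Call:
drive_tool(
  plan=[
    [[0, 0.004, -0.018, 0], [0, 0.008, -0.027, 0], [0, 0.013, -0.036, 0], [0, 0.019, -0.044, 0], [0, 0.025, -0.052, 0], [0, 0.032, -0.06, 0], [0, 0.039, -0.067, 0], [0, 0.047, -0.074, 0], [0, 0.055, -0.08, 0], [0, 0.064, -0.086, 0], [0, 0.072, -0.091, 0], [0, 0.082, -0.095, 0]],
  ],
)

```text
time_s: 7.2
eef_pos: [0.4584, 0.2135, 0.1916]
eef_rot: [-0.003, 0.991, 0.133, 0.001]
wrist_force: [-0.1, 9.9, 4.6]
opening: 0.139
grasp_force: 65.5
```

Call:
drive_tool(
  plan=[
    [[0, 0.01, -0.004, 0], [0, 0.019, -0.007, 0], [0, 0.029, -0.009, 0], [0, 0.039, -0.011, 0], [0, 0.05, -0.012, 0], [0, 0.06, -0.012, 0], [0, 0.07, -0.012, 0], [0, 0.08, -0.011, 0], [0, 0.09, -0.009, 0], [0, 0.1, -0.007, 0], [0, 0.11, -0.004, 0], [0, 0.12, 0, 0]],
  ],
)

```text
time_s: 8.2
eef_pos: [0.4717, 0.1666, 0.1926]
eef_rot: [-0.002, 0.991, 0.133, 0.002]
wrist_force: [1.8, 7.1, 6.5]
opening: 0.135
grasp_force: 66.9
```

Call:
drive_tool(
  plan=[
    [[0, 0.009, 0.004, 0], [0, 0.018, 0.009, 0], [0, 0.026, 0.015, 0], [0, 0.034, 0.021, 0], [0, 0.042, 0.028, 0], [0, 0.049, 0.035, 0], [0, 0.056, 0.042, 0], [0, 0.062, 0.05, 0], [0, 0.068, 0.059, 0], [0, 0.073, 0.068, 0], [0, 0.077, 0.077, 0], [0, 0.081, 0.088, 0]],
  ],
)

```text
time_s: 9.2
eef_pos: [0.4804, 0.135, 0.1572]
eef_rot: [-0.002, 0.991, 0.133, 0.002]
wrist_force: [1.3, 6.3, 9.8]
opening: 0.14
grasp_force: 71.9
```

Call:
drive_tool(
  plan=[
    [[0, 0, 0.003, 0], [0, 0, 0.007, 0], [0, 0, 0.007, 0], [0, 0, 0.007, 0], [0, 0, 0.007, 0], [0, 0, 0.007, 0]],
  ],
)

```text
time_s: 9.7
eef_pos: [0.4807, 0.1343, 0.1551]
eef_rot: [-0.001, 0.991, 0.133, 0.002]
wrist_force: [0.7, 2.9, 9.7]
opening: 0.14
grasp_force: 72.1
```

```bash
python3 - <<'E'
from loc import *
o=ctrl.get_obs(); e=loc(DRY,o['eef_pos'])*1000;print(np.round(e,1),o['wrist_force'],'tilt',np.arctan2(e[1],e[2]-136.5)+np.radians(70))
E
```

```text
[-107.6  -56.1  155.1] [0.65074831 2.89645021 9.7455677 ] tilt -0.029022913527289695
```

Call:
drive_tool(
  plan=[
    [[0, 0, 0, 0], [0, 0, 0, 0], [0, 0, 0, 0], [0, 0, 0, 0], [0, 0, 0, 0], [0, 0, -0.05, 0], [0, 0, -0.12, 0], [0, 0, -0.2, 0], [0, 0, -0.25, 0], [0, 0, -0.25, 0]],
  ],
  jaw=0.4,
)

```text
time_s: 10.53
eef_pos: [0.4816, 0.1333, 0.2579]
eef_rot: [0.0, 0.991, 0.133, 0.004]
wrist_force: [0.9, 0.5, 1.2]
opening: 0.601
grasp_force: 0.0
```

```bash
python3 - <<'E'
from loc import *
grab('side','d3.png')
o,p,d=grab('scene','s3.png')
R=Ro.from_quat(np.roll(o['eef_rot'],-1)).as_matrix()
tx=R[:,0]; print('pos',o['eef_pos'],'tool x yaw',np.degrees(np.arctan2(tx[1],tx[0])))
for n,x in [('above tab',[-.027,-.028,.2])]:
    w=wor(BOX,x); print(n,w,(R.T@(w-o['eef_pos']))/.4)
q=loc(DRY,cloud('scene',d)); m=((q>[-.14,-.085,.16])&(q<[-.085,-.03,.2])).all(-1); print('handle',np.median(q[m],0))
m=((q>[-.06,-.06,.188])&(q<[.06,.06,.202])).all(-1);print('rim',cv2.minAreaRect((q[m][:,:2]*1000).astype(np.float32)))
s=cloud('side',np.load('pics/d3.png.npz')['d']);b=loc(BOX,s)
m=((b>[-.06,-.07,.09])&(b<[0,.02,.135])).all(-1);print('tab side',m.sum(),np.median(b[m],0))
cv2.imwrite('pics/c3.png',cv2.resize(p[170:340,180:510],(800,412),interpolation=3)[:,:,::-1])
E
```

```text
pos [0.48050007 0.13323609 0.25538329] tool x yaw 15.298402602613697
above tab [ 0.56288248 -0.24582938  0.2       ] [-0.05205554  0.9682539   0.13939017]
handle [-0.11099239 -0.05944208  0.18042211]
rim ((0.08690643310546875, -0.149749755859375), (85.08660125732422, 85.46021270751953), 88.0840835571289)
tab side 84 [-0.0222364  -0.0256007   0.12339431]
```

View pics/c3.png

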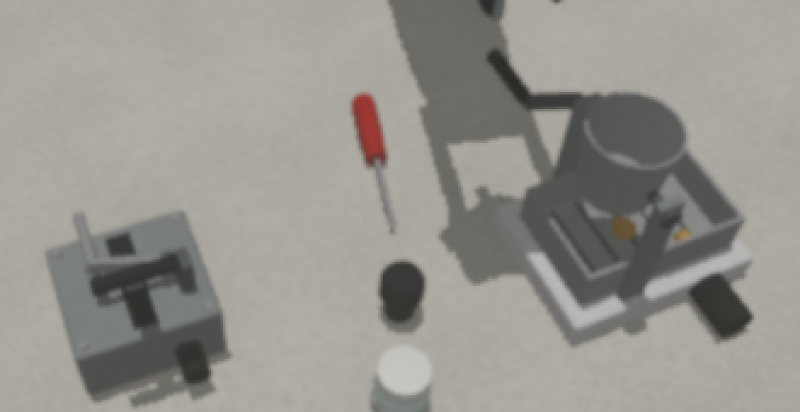

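The picture shows the pot upright (630,140), knobs in the tray, and the catch tab still closed at (80,215). Next I'll move over to the tab.

Call:
drive_tool(
  plan=[
    [[-0.006, 0.1, 0, 0.01], [-0.012, 0.2, 0, 0.01], [-0.018, 0.3, 0, 0.01], [-0.024, 0.4, 0, 0.01], [-0.03, 0.5, 0.01, 0.01], [-0.035, 0.6, 0.03, 0.01], [-0.04, 0.7, 0.05, 0.01], [-0.045, 0.8, 0.08, 0.01], [-0.05, 0.9, 0.11, 0.01], [-0.052, 0.968, 0.139, 0.01], [-0.052, 0.968, 0.139, 0.01], [-0.052, 0.968, 0.139, 0.01]],
  ],
)

```text
time_s: 11.63
eef_pos: [0.5593, -0.2464, 0.1936]
eef_rot: [-0.002, 0.993, 0.116, -0.002]
wrist_force: [0.3, 1.5, 1.1]
opening: 0.599
grasp_force: 0.0
```

Call:
drive_tool(
  plan=[
    [[0, 0, 0.06, 0], [0, 0, 0.12, 0], [0, 0, 0.18, 0], [0, 0, 0.22, 0], [0, 0, 0.245, 0], [0, 0, 0.245, 0], [0, 0, 0.245, 0]],
  ],
)

```text
time_s: 12.22
eef_pos: [0.561, -0.2448, 0.0993]
eef_rot: [-0.0, 0.993, 0.118, -0.0]
wrist_force: [0.3, 0.0, 0.3]
opening: 0.603
grasp_force: 0.0
```

```bash
python3 - <<'E'
from loc import *
o=ctrl.get_obs(); print(np.round(loc(BOX,o['eef_pos'])*1000,1),o['wrist_force'],o['opening'])
E
```

```text
[-28.6 -26.6  99.3] [0.31151264 0.04165172 0.29227585] 0.6032797891733933
```

Call:
drive_tool(
  plan=[
    [[0, 0, 0, 0], [0, 0, 0, 0], [0, 0, 0, 0], [0, 0, 0, 0], [0, 0, 0, 0], [0, 0, 0, 0], [0, 0, 0, 0], [0, 0, 0, 0]],
  ],
  jaw=1,
)

```text
time_s: 12.88
eef_pos: [0.5618, -0.2466, 0.1001]
eef_rot: [0.001, 0.993, 0.117, 0.001]
wrist_force: [1.7, -3.5, 3.5]
opening: 0.095
grasp_force: 58.6
```

```bash
python3 - <<'E'
from loc import *
o=ctrl.get_obs(); e=loc(BOX,o['eef_pos'])*1000;print(np.round(e,1),o['wrist_force'],o['opening'],o['grasp_force'])
b0=np.arccos((32-e[1])/65); print('angle',b0-np.radians(15), 'grip z',95+65*np.sin(b0))
B=np.linspace(b0,np.radians(15)+2.0,25)
for k in (0,12):
    for p in B[k+1:k+13]: print([0,float(round(-(-65*(np.cos(p)-np.cos(B[k])))/400,3)),float(round(-65*(np.sin(p)-np.sin(B[k]))/400,3)),0],end=', ')
    print()
E
```

```text
[-28.2 -28.5 100.1] [ 1.72944283 -3.47370829  3.4691167 ] 0.09469550082941008 58.572848439216614
angle 0.11221888193037605 grip z 118.74832493980503
[0, -0.005, -0.012, 0], [0, -0.011, -0.023, 0], [0, -0.018, -0.034, 0], [0, -0.026, -0.044, 0], [0, -0.034, -0.053, 0], [0, -0.044, -0.062, 0], [0, -0.053, -0.07, 0], [0, -0.064, -0.078, 0], [0, -0.075, -0.084, 0], [0, -0.086, -0.09, 0], [0, -0.098, -0.094, 0], [0, -0.111, -0.098, 0], 
[0, -0.012, -0.003, 0], [0, -0.025, -0.004, 0], [0, -0.038, -0.005, 0], [0, -0.051, -0.005, 0], [0, -0.063, -0.004, 0], [0, -0.076, -0.001, 0], [0, -0.088, 0.002, 0], [0, -0.1, 0.006, 0], [0, -0.112, 0.011, 0], [0, -0.123, 0.017, 0], [0, -0.134, 0.024, 0], [0, -0.144, 0.032, 0],
```

Call:
drive_tool(
  plan=[
    [[0, -0.005, -0.012, 0], [0, -0.011, -0.023, 0], [0, -0.018, -0.034, 0], [0, -0.026, -0.044, 0], [0, -0.034, -0.053, 0], [0, -0.044, -0.062, 0], [0, -0.053, -0.07, 0], [0, -0.064, -0.078, 0], [0, -0.075, -0.084, 0], [0, -0.086, -0.09, 0], [0, -0.098, -0.094, 0], [0, -0.111, -0.098, 0]],
  ],
)

```text
time_s: 13.88
eef_pos: [0.5519, -0.2057, 0.1413]
eef_rot: [0.003, 0.993, 0.117, 0.001]
wrist_force: [-1.5, -9.2, 10.9]
opening: 0.095
grasp_force: 58.6
```

Call:
drive_tool(
  plan=[
    [[0, -0.012, -0.003, 0], [0, -0.025, -0.004, 0], [0, -0.038, -0.005, 0], [0, -0.051, -0.005, 0], [0, -0.063, -0.004, 0], [0, -0.076, -0.001, 0], [0, -0.088, 0.002, 0], [0, -0.1, 0.006, 0], [0, -0.112, 0.011, 0], [0, -0.123, 0.017, 0], [0, -0.134, 0.024, 0], [0, -0.14, 0.03, 0]],
  ],
)

```text
time_s: 14.88
eef_pos: [0.5381, -0.1476, 0.1269]
eef_rot: [0.0, 0.993, 0.118, 0.0]
wrist_force: [-3.5, -4.5, 23.3]
opening: 0.096
grasp_force: 64.6
```

Call:
drive_tool(
  plan=[
    [[0, 0, 0, 0], [0, 0, 0, 0], [0, 0, 0, 0]],
  ],
)

```text
time_s: 15.13
eef_pos: [0.5381, -0.148, 0.1274]
eef_rot: [0.0, 0.993, 0.118, 0.0]
wrist_force: [0.5, -0.5, 9.3]
opening: 0.089
grasp_force: 63.0
```

```bash
python3 - <<'E'
from loc import *
o=ctrl.get_obs(); e=loc(BOX,o['eef_pos'])*1000;print(np.round(e,1),o['wrist_force'],o['opening'],o['grasp_force'])
print(np.arctan2(e[2]+18.7-95,32-e[1])-np.radians(15))
E
```

```text
[-28.2  72.9 127.4] [ 0.45356122 -0.49921797  9.29006434] 0.08903480586297698 63.0228316783905
1.9838735139089423
```

Call:
drive_tool(
  plan=[
    [[0, 0, 0, 0], [0, 0, 0, 0], [0, 0, 0, 0], [0, 0, 0, 0], [0, 0, -0.04, 0], [0, 0, -0.1, 0], [0, 0, -0.18, 0], [0, 0, -0.26, 0], [0, 0, -0.32, 0], [0, 0, -0.32, 0], [0, 0, -0.32, 0]],
  ],
  jaw=0.4,
)

```text
time_s: 16.05
eef_pos: [0.5383, -0.1483, 0.2558]
eef_rot: [0.001, 0.993, 0.118, 0.001]
wrist_force: [0.4, 0.1, -0.7]
opening: 0.6
grasp_force: 0.0
```

```bash
python3 - <<'E'
from loc import *
o,q,_=grab('side','d4.png'); o,p,d=grab('scene','s4.png')
R=Ro.from_quat(np.roll(o['eef_rot'],-1)).as_matrix()
tx=R[:,0]; print('pos',o['eef_pos'],'yaw',np.degrees(np.arctan2(tx[1],tx[0])),'q',o['q'])
w=wor(BOX,[.06,0,.235]); print((R.T@(w-o['eef_pos']))/.4)
b=loc(BOX,cloud('scene',d))
for nm,lo,hi in [('tab',[-.06,.05,.12],[0,.1,.18]),('lever',[.03,-.06,.15],[.09,.06,.19])]:
    m=((b>lo)&(b<hi)).all(-1); print(nm,m.sum(),np.median(b[m],0))
cv2.imwrite('pics/c4.png',np.hstack([cv2.resize(p[220:340,180:300],(400,400),interpolation=3),cv2.resize(q[160:280,270:390],(400,400),interpolation=3)])[:,:,::-1])
E
```

```text
pos [ 0.53738229 -0.14792288  0.25400028] yaw 13.501542740620119 q [-4.81598802e-01  1.23040259e-01  1.62604065e+00  5.17628315e-05
  1.39309826e+00  8.53542072e-01]
[0.22236396 0.18291167 0.04733232]
tab 84 [-0.02198339  0.07230067  0.14752316]
lever 287 [ 0.06449739 -0.00099884  0.16765176]
```

View pics/c4.png

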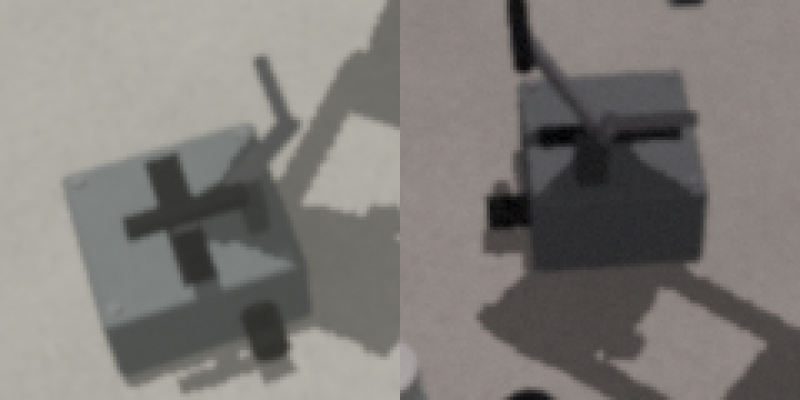

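Left crop: the catch tab now stands over at the upper right (265,60), clear of the lever, whose crossbar is at (190,212). I'll go above the lever bar and turn the gripper by 90°.

Call:
drive_tool(
  plan=[
    [[0.05, 0.04, 0, -0.04], [0.1, 0.08, 0, -0.08], [0.15, 0.12, 0, -0.12], [0.2, 0.16, 0, -0.16], [0.222, 0.183, 0, -0.2], [0.222, 0.183, 0, -0.24], [0.222, 0.183, 0.02, -0.28], [0.222, 0.183, 0.04, -0.32], [0.222, 0.183, 0.047, -0.36], [0.222, 0.183, 0.047, -0.4], [0.222, 0.183, 0.047, -0.44], [0.222, 0.183, 0.047, -0.47]],
  ],
)

```text
time_s: 17.15
eef_pos: [0.6399, -0.198, 0.2326]
eef_rot: [-0.002, 0.653, 0.757, -0.001]
wrist_force: [0.0, 0.4, -0.8]
opening: 0.599
grasp_force: 0.0
```

Call:
drive_tool(
  plan=[
    [[0, 0, 0, -0.03], [0, 0, 0, -0.03], [0, 0, 0, -0.03], [0, 0, 0, -0.03]],
  ],
)

```text
time_s: 17.48
eef_pos: [0.6406, -0.1983, 0.2343]
eef_rot: [-0.001, 0.62, 0.784, -0.0]
wrist_force: [0.7, -0.5, -0.5]
opening: 0.598
grasp_force: 0.0
```

```bash
python3 - <<'E'
from loc import *
o=ctrl.get_obs(); e=loc(BOX,o['eef_pos'])*1000
R=Ro.from_quat(np.roll(o['eef_rot'],-1)).as_matrix(); print(np.round(e,1),np.degrees(np.arctan2(R[1,1],R[0,1])),o['opening'])
w=wor(BOX,[.06,0,.145]); print((R.T@(w-o['eef_pos']))/.4)
E
```

```text
[5.960e+01 1.000e-01 2.343e+02] 13.339790697424661 0.5975931939005961
[-0.00052702  0.00126271  0.22323949]
```

Call:
drive_tool(
  plan=[
    [[0, 0, 0.06, 0], [0, 0, 0.12, 0], [0, 0, 0.17, 0], [0, 0, 0.2, 0], [0, 0, 0.223, 0], [0, 0, 0.223, 0], [0, 0, 0.223, 0]],
  ],
)

```text
time_s: 18.07
eef_pos: [0.6413, -0.1986, 0.1467]
eef_rot: [-0.0, 0.619, 0.785, -0.0]
wrist_force: [-0.3, -0.3, -0.6]
opening: 0.601
grasp_force: 0.0
```

Call:
drive_tool(
  plan=[
    [[0, 0, 0, 0], [0, 0, 0, 0], [0, 0, 0, 0], [0, 0, 0, 0], [0, 0, 0, 0], [0, 0, 0, 0], [0, 0, 0, 0], [0, 0, 0, 0]],
  ],
  jaw=1,
)

```text
time_s: 18.73
eef_pos: [0.6394, -0.1997, 0.1485]
eef_rot: [-0.001, 0.619, 0.785, -0.002]
wrist_force: [-10.8, -1.0, 9.5]
opening: 0.207
grasp_force: 55.6
```

```bash
python3 - <<'E'
from loc import *
o=ctrl.get_obs(); e=loc(BOX,o['eef_pos'])*1000;print(np.round(e,1),o['wrist_force'],o['opening'],o['grasp_force'])
# tool y = +box x, z down; angle from vertical toward +x: 30deg - lever
A=np.radians(30)-np.linspace(0,1.0,25)
for k in (0,12):
    for p in A[k+1:k+13]: print([0,float(round(120*(np.sin(p)-np.sin(A[k]))/400,3)),float(round(-120*(np.cos(p)-np.cos(A[k]))/400,3)),0],end=', ')
    print()
E
```

```text
[ 58.2  -1.  148.5] [-10.79857481  -1.00484275   9.50328616] 0.20719629007043416 55.59569661039859
[0, -0.011, -0.006, 0], [0, -0.022, -0.012, 0], [0, -0.034, -0.017, 0], [0, -0.045, -0.021, 0], [0, -0.057, -0.025, 0], [0, -0.069, -0.029, 0], [0, -0.081, -0.032, 0], [0, -0.093, -0.035, 0], [0, -0.106, -0.037, 0], [0, -0.118, -0.038, 0], [0, -0.13, -0.04, 0], [0, -0.143, -0.04, 0], 
[0, -0.012, -0.0, 0], [0, -0.025, 0.0, 0], [0, -0.037, 0.001, 0], [0, -0.05, 0.003, 0], [0, -0.062, 0.005, 0], [0, -0.074, 0.008, 0], [0, -0.087, 0.011, 0], [0, -0.099, 0.014, 0], [0, -0.11, 0.018, 0], [0, -0.122, 0.023, 0], [0, -0.133, 0.028, 0], [0, -0.145, 0.033, 0],
```

Call:
drive_tool(
  plan=[
    [[0, -0.011, -0.006, 0], [0, -0.022, -0.012, 0], [0, -0.034, -0.017, 0], [0, -0.045, -0.021, 0], [0, -0.057, -0.025, 0], [0, -0.069, -0.029, 0], [0, -0.081, -0.032, 0], [0, -0.093, -0.035, 0], [0, -0.106, -0.037, 0], [0, -0.118, -0.038, 0], [0, -0.13, -0.04, 0], [0, -0.143, -0.04, 0]],
  ],
)

```text
time_s: 19.73
eef_pos: [0.5905, -0.2118, 0.1673]
eef_rot: [0.006, 0.619, 0.785, 0.003]
wrist_force: [9.9, 5.9, 10.2]
opening: 0.141
grasp_force: 59.0
```

Call:
drive_tool(
  plan=[
    [[0, -0.012, 0, 0], [0, -0.025, 0, 0], [0, -0.037, 0.001, 0], [0, -0.05, 0.003, 0], [0, -0.062, 0.005, 0], [0, -0.074, 0.008, 0], [0, -0.087, 0.011, 0], [0, -0.099, 0.014, 0], [0, -0.11, 0.018, 0], [0, -0.122, 0.023, 0], [0, -0.133, 0.028, 0], [0, -0.142, 0.032, 0]],
  ],
)

```text
time_s: 20.73
eef_pos: [0.5397, -0.2246, 0.1587]
eef_rot: [0.01, 0.619, 0.785, 0.006]
wrist_force: [13.1, 16.4, 30.5]
opening: 0.134
grasp_force: 106.5
```

Call:
drive_tool(
  plan=[
    [[0, 0, 0, 0], [0, 0, 0, 0], [0, 0, 0, 0], [0, 0, 0, 0]],
  ],
)

```text
time_s: 21.07
eef_pos: [0.5402, -0.2244, 0.159]
eef_rot: [0.01, 0.619, 0.785, 0.007]
wrist_force: [12.8, 15.0, 27.9]
opening: 0.141
grasp_force: 102.6
```

```bash
python3 - <<'E'
from loc import *
o,q,dq=grab('side','d5.png'); o,p,d=grab('scene','s5.png')
e=loc(BOX,o['eef_pos'])*1000;print(np.round(e,1),o['wrist_force'],o['opening'],o['grasp_force'])
for n,dd in [('scene',d),('side',dq)]:
    b=loc(BOX,cloud(n,dd)); P=(p if n=='scene' else q)
    for nm,lo,hi in [('tab',[-.06,.05,.12],[0,.1,.18]),('bar ends',[-.09,-.04,.15],[0,-.022,.18]),('bar ends+',[-.09,.022,.155],[-.0,.04,.18])]:
        m=((b>lo)&(b<hi)).all(-1); print(n,nm,m.sum(),np.round(np.median(b[m],0),4))
cv2.imwrite('pics/c5.png',np.hstack([cv2.resize(p[200:320,180:300],(400,400),interpolation=3),cv2.resize(q[160:280,270:390],(400,400),interpolation=3)])[:,:,::-1])
E
```

```text
[-44.   -1.9 159. ] [13.38180885 15.28471631 28.76069325] 0.13978607722550548 102.57812378928065
scene tab 83 [-0.0219  0.0721  0.1477]
scene bar ends 52 [-0.0407 -0.0292  0.1747]
scene bar ends+ 40 [-0.0408  0.0277  0.1749]
side tab 106 [-0.0229  0.0759  0.1482]
side bar ends 8 [-0.0502 -0.0275  0.1748]
side bar ends+ 48 [-0.0454  0.033   0.1752]
```

View pics/c5.png

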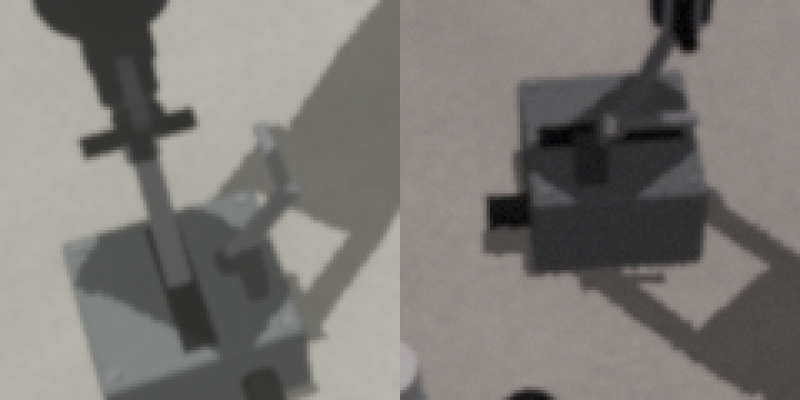

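Call:
drive_tool(
  plan=[
    [[0, -0.006, 0, 0], [0, -0.012, 0, 0], [0, -0.018, 0, 0], [0, -0.024, 0, 0], [0, -0.028, 0, 0], [0, -0.028, 0, 0], [0, -0.028, 0, 0], [0, -0.028, 0, 0]],
  ],
)

```text
time_s: 21.83
eef_pos: [0.5306, -0.2265, 0.1558]
eef_rot: [0.011, 0.619, 0.785, 0.008]
wrist_force: [28.3, 12.6, 5.2]
opening: 0.141
grasp_force: 113.1
```

```bash
python3 - <<'E'
from loc import *
o,q,dq=grab('side','d6.png'); o,p,d=grab('scene','s6.png')
e=loc(BOX,o['eef_pos'])*1000;print(np.round(e,1),o['wrist_force'],o['opening'],o['grasp_force'],o['time_s'])
for n,dd in [('scene',d),('side',dq)]:
    b=loc(BOX,cloud(n,dd))
    for nm,lo,hi in [('tab',[-.06,.05,.12],[0,.1,.18]),('bar ends',[-.09,-.04,.15],[0,-.022,.18]),('bar ends+',[-.09,.022,.155],[-.0,.04,.18])]:
        m=((b>lo)&(b<hi)).all(-1); print(n,nm,m.sum(),np.round(np.median(b[m],0),4))
    q_=loc(DRY,cloud(n,dd)); m=((q_>[-.06,-.06,.188])&(q_<[.06,.06,.202])).all(-1);print('rim',cv2.minAreaRect((q_[m][:,:2]*1000).astype(np.float32)))
    P=(p if n=='scene' else q).astype(int); m=((q_>[-.06,-.06,.03])&(q_<[.06,.13,.08])).all(-1)&(P[...,0]>P[...,2]+50); k,_,st,c=cv2.connectedComponentsWithStats(m.astype(np.uint8)); print([(int(s[4]),np.round(np.nanmedian(q_[_==i],0)*1000).tolist()) for i,s in enumerate(st) if i])
E
```

```text
[-53.9  -1.6 155.8] [29.30013824 13.53573797  5.37441036] 0.13725720454832893 113.13526815734804 21.8833
scene tab 82 [-0.022   0.072   0.1478]
scene bar ends 51 [-0.0515 -0.0293  0.1691]
scene bar ends+ 42 [-0.0513  0.0276  0.1701]
rim ((0.3855552673339844, 0.0789337158203125), (85.5898666381836, 85.7795639038086), 1.7883546352386475)
[(22, [9.0, 24.0, 50.0]), (12, [35.0, 70.0, 53.0])]
side tab 105 [-0.023   0.0763  0.1484]
side bar ends 7 [-0.0591 -0.0278  0.1718]
side bar ends+ 48 [-0.0557  0.0314  0.1712]
rim ((-0.3660850524902344, 1.6174125671386719), (84.43194580078125, 84.44369506835938), 81.4459228515625)
[(82, [15.0, 60.0, 52.0]), (104, [-37.0, 75.0, 51.0]), (112, [39.0, 77.0, 50.0])]
```

```bash
python3 -c "
from bench import ctrl
print(ctrl.hand_in())"
```

```text
the job is handed in; nothing more can be done
None
```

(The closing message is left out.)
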